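# Clamp a flange with a lever bolt

## Robot

A 6-joint arm with a two-finger parallel gripper is mounted at the origin on the work surface. World frame = base frame: x ahead of the robot, y to its left, z up, the work surface at z = 0. Lengths are in m, angles in degrees, forces in N, time in s.
With the tool pointing down it reaches from about 0.25 to 0.725 m from the base axis. Payload 9.7 kg.
Tool frame: the origin (TCP) lies at the very end of the fingers, on their centre line; the grasp point (between the pads) lies 19 mm behind it; z points along the fingers, y is the line along which they close (so a half turn about z gives the same grasp; the last joint's range is limited). The gripper opens to 85 mm and grips with 20 to 120 N. Pads are 22 mm wide; open, the fingers measure 114 mm over their backs; the gripper's body (76 mm by 85 mm) begins 54 mm behind the grasp point. The pads swing forward as they close: fully open they stand 13 mm farther back than shut.
Start: joints at [68.354, 4.979, 10.078, 95.1, 0, 90], TCP at [0.203, 0.511, 0.231] pointing down, gripper open.
Joint ranges: [-179.16, 179.16], [-48.56, 103.87], [-65.8, 70.77], [-126.05, 130.52], [-82.76, 87.17], [-180, 180]. Speed limits (degrees/s): [127.2, 127.2, 147.25, 180, 180, 180].

## Interface

Orientations are given as [roll, pitch, yaw] about the fixed x, y, z axes, in that order (R = Rz(yaw) Ry(pitch) Rx(roll)).
In Python, from workcell import telemetry, optics, workorder gives the robot as it stands.
- The arm moves only by the shell command python3 -m handwheel 'ROWS' [FORCE]. ROWS is JSON, a list of rows, each an object of numbers: "tx", "ty", "tz": the shift along the tool's x, y, z in m; "ax", "ay", "az": the turn, a rotation vector about the tool's x, y, z in degrees; "jaw": the gripper command: -1 is shut, 1 is fully open, values between are in proportion. A call has exactly 10 rows; each row shifts and turns the commanded pose from where the row before left it, along the tool's axes as they then stand; what a row does not reach is not made up. A row lasts 1/8 s, in which the tool goes at most 62.5 mm and 10.7 degrees, less where a joint would pass 70% of its speed; a pose out of reach is approached as far as the arm can. A call is refused whole if a number of a shift passes 0.0625 or a number of a turn 10.7, either way. A call with a gripper value outside its range is refused whole. The fingers move at their own pace and stop on an object; FORCE is the grip in N (left out, the last holds). Time passes only in rows, so rows that do not move let the fingers close, or fill a call up. It gives the time, the measured TCP pose, the force, the opening and the grip force at its end, in the units of the state.
- telemetry.get_obs(): the state, without advancing time (a new reading comes with each control period).
- optics.camera(name): name is "scene" or "top"; returns a dict with "color" (400x640x3 uint8, red, green, blue), "K" (3x3 intrinsics, pixels), "extrinsics" (4x4, takes a point from camera to world coordinates). Camera axes: x right, y down, z forward; pixel columns grow to the right and rows downward; lengths in m; the calibration is good to about 2 mm. A picture is of the moment at which its call begins. There is no depth.
- workorder.job_done(): hands the job in; it is judged then, once.
The state is a dict: "time": time; "q": joint angles; "qd": joint speeds; "joint_efforts": joint torques, N m; "ee_pos": TCP position; "tcp_rot": TCP orientation; "wrist_force": force on the tool from outside, world axes, zero at the start; "torque": the same for the moment, N m; "opening": finger opening in m; "grasp_force": force on a finger pad.
Only numpy, scipy, OpenCV 4.12 (cv2) and the standard library are available. Lean on these libraries where they do the work, as an engineer would, in place of code of your own. Each camera call takes 0.05 s, during which the arm holds its last target. There are 200 camera calls.

## Task

Clamp the flange in the fixture: turn the lever bolt on top of its arm clockwise, by its upright lever, until its foot is snug on the flange (clearly tight, but not overtightened), then fold the lever all the way down flat and let go. The flange must stay where it is on its seat, and nothing else on the bench or on the fixture may be knocked about.

Things in the scene. Friction and masses are not known exactly. Their poses are not given: they have to be found in the camera images.
- fixture: Black steel C-shaped fixture fixed to the bench: base plate 160 x 220 x 14 mm; round anvil on its middle (84 mm across, top 40 mm above the bench); column (44 x 34 mm) at its +y side, 88 mm from the middle; arm 48 mm wide from the column over the anvil, underside at 100 mm, top at 124 mm. Origin: centre of the base's underside; z up.
- bush: Brass collar, 34 mm across, 6 mm high, on the arm's top right above the anvil's middle; the lever bolt is screwed through it and has a flat round foot 26 mm across below the arm. Origin: on the bolt's vertical axis at the arm's top, 124 mm above the bench. Fixed: does not turn with the bolt.
- screw (a joint): Turn of the bolt, rad: 0 at the start, grows clockwise seen from above, at most 7.5; each rad lowers bolt and lever 1.0 mm. Turns at about 0.03 N m while free, stays where left. Its foot starts 0.9 to 3.9 mm above the flange, a gap no reading shows. After touch each rad adds about 50 N of clamping force and 0.15 to 0.25 N m of turning moment. 20 to 55 N (0.4 to 1.1 rad after touch) is snug.
- hinge_pin (a point): Middle of the pin on which the lever folds, on the bolt's axis in its forked head (18 x 26 mm), 38 mm above the bush's origin at the start. Below, the head is a knurled disc 32 mm across, 10 to 24 mm under the pin. Frame turns with the bolt: z up, y along the pin; the lever folds down towards +x.
- lever (a joint): Angle of the lever, rad: 0 upright, 1.57 folded flat (horizontal, hard stop). Starts at 0 to 0.12, stays where it is left. Folding takes 0.2 to 0.25 N m at the pin (4 N at 55 mm). Its cam pushes the foot out as it folds, which adds 10 to 20 N of clamping force; over 80 N in all is too much.
- lever_end (a point): Outer end of the lever, 72 mm from the pin, in the middle of its end face; frame: z along the lever away from the pin, y parallel to the pin. The lever is a dark steel bar 12 mm thick (x, the direction in which it folds) and 14 mm wide (y), upright at the start; its straight part begins 8 mm from the pin.
- flange: Turned aluminium flange lying loose on the anvil: disc 70 mm across and 14 mm high with a boss 44 mm across on it, 36 mm high in all, 0.25 to 0.5 kg. Origin: centre of its underside.
- seat (a point): Centre of the anvil's flat top, 40 mm above the bench, on the bolt's axis: where the flange stands and must stay.
- spacer: Bystander: loose steel spacer ring, 30 mm across, 10 mm high, on the fixture's base plate. Origin: centre of its underside.
- thumbscrew: Bystander: loose steel thumbscrew standing on its 26 mm head, 32 mm high, on the fixture's base plate. Origin: centre of its underside.
- gauge_a: Bystander: green digital dial gauge, 56 mm across, 20 mm high, lying on the bench.
- gauge_b: Bystander: the other green dial gauge, the same.
- spare_flange: Bystander: a second flange, like the one in the fixture, loose on the bench beside it.
- wrench: Bystander: wrench lying on the bench.
- plug: Bystander: dark steel plug gauge standing on the bench, 28 mm across, 60 mm high.
There are look-alikes about, which are no part of the job. Leave any blue or green look-alike of the flange alone.

How it is judged:
By the outcome, as a careful person would: the job done as asked, in the order asked, and still so for the second after the job is handed in, with the robot touching nothing.
It also fails if it takes over 72 s, if anything falls off the work surface, if the arm or the gripper's body presses on something with over 40 N, if the wrist force passes 120 N, or if a joint passes its speed limit or range.

## Working session

There is one attempt and no reset: what is moved stays moved. The work goes in short steps, Python scripts to look and compute and a shell command to move; the robot and the scene stay as the last step left them, time stands still between calls to the robot, and variables do not carry over. Pictures are saved under pics/ and viewed, at most 10 in all, crops included, and the job is handed in when it is done.

```bash
mkdir -p pics; ls; python3 - <<'E'
from workcell import telemetry, optics
import cv2, numpy as np
np.set_printoptions(precision=4,suppress=True)
for n in("scene","top"):
    c=optics.camera(n); cv2.imwrite(f"pics/{n}0.png",c["color"][:,:,::-1]); print(n,c["K"],c["extrinsics"])
    np.savez(f"{n}0.npz",**c)
print(telemetry.get_obs())
E
```

```text
pics
scene [[410.1328   0.     326.0572]
 [  0.     410.1328 200.4089]
 [  0.       0.       1.    ]] [[ 0.4917  0.6799 -0.5441  1.1431]
 [ 0.8708 -0.389   0.3008 -0.3667]
 [-0.0071 -0.6217 -0.7832  1.0916]
 [ 0.      0.      0.      1.    ]]
top [[439.2084   0.     324.05  ]
 [  0.     439.2084 206.5435]
 [  0.       0.       1.    ]] [[-0.0048 -0.9948  0.1022  0.3579]
 [-1.      0.0051  0.0025 -0.0158]
 [-0.0031 -0.1021 -0.9948  1.6368]
 [ 0.      0.      0.      1.    ]]
{'time': 0.1, 'q': array([68.3539,  5.0065, 10.0391, 95.0992, -0.0023, 90.0006]), 'qd': array([ 0.0284, -0.2006,  0.0937,  0.0223, -0.1838,  0.0729]), 'joint_efforts': array([ -0.0014, -52.1561,  46.5654,   0.016 ,  -0.0001,   0.    ]), 'ee_pos': array([0.2028, 0.511 , 0.2307]), 'tcp_rot': array([-179.9334,    0.0023,  158.3533]), 'wrist_force': array([-0.284 , -0.7139,  0.1769]), 'torque': array([-0.0001,  0.0644,  0.0138]), 'grasp_force': 0.0, 'opening': 0.0852598159252355}
```

View pics/scene0.png

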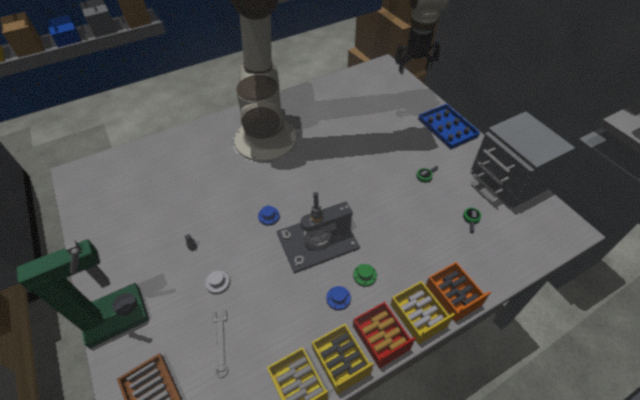

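View pics/top0.png

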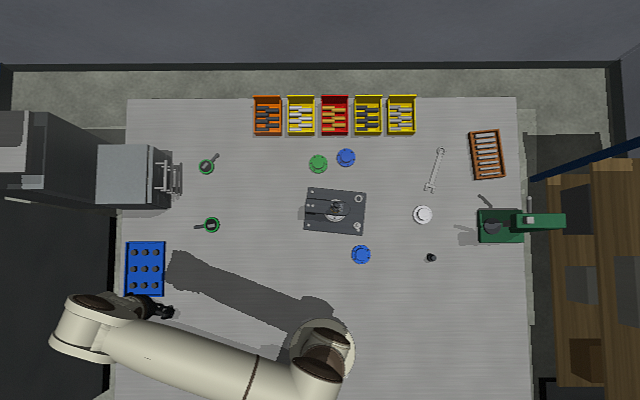

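The black C fixture is at scene (318,237) and top (335,210). The green fixture with its own lever, at scene (90,290) and top (505,222), is a look-alike. The black one fits the "black steel" description. An enlarged crop of both views will confirm it.

```bash
python3 - <<'E'
import cv2, numpy as np
a=cv2.imread("pics/scene0.png")[180:280,268:368]; b=cv2.imread("pics/top0.png")[165:255,290:380]
f=lambda i,s:cv2.resize(cv2.convertScaleAbs(i,alpha=1.8,beta=20),(s,s),interpolation=cv2.INTER_CUBIC)
cv2.imwrite("pics/crop0.png",np.hstack([f(a,400),f(b,400)]))
E
```

```text
(no output)
```

View pics/crop0.png

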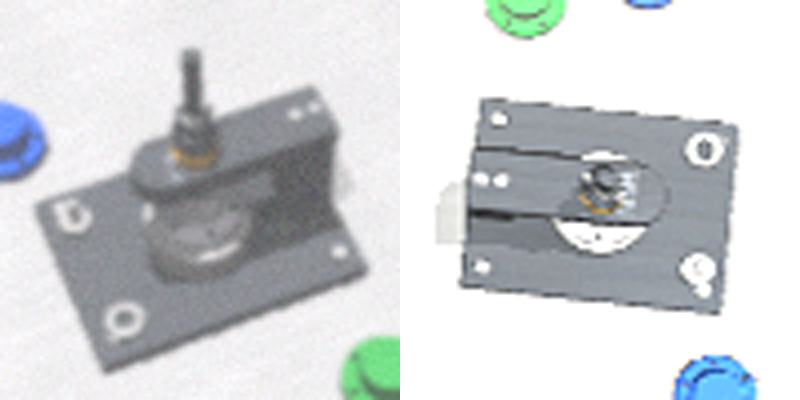

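```bash
cat >h.py <<'E'
import numpy as np, cv2
from scipy.optimize import least_squares
np.set_printoptions(precision=4,suppress=True)
C={n:np.load(n+"0.npz") for n in("scene","top")}
def proj(n,P):
    T=np.linalg.inv(C[n]["extrinsics"]); p=(T[:3,:3]@np.atleast_2d(P).T).T+T[:3,3]
    q=p@C[n]["K"].T; return q[:,:2]/q[:,2:]
def tri(obs):
    return least_squares(lambda P:np.concatenate([proj(n,P)[0]-uv for n,uv in obs]),[.35,0,.1])
E
python3 - <<'E'
from h import *
s=lambda u,v:(268+u/4,180+v/4); t=lambda u,v:(290+(u-400)/4.4444,165+v/4.4444)
# corners fixture frame
c=np.array([[.08,.11,.014],[.08,-.11,.014],[-.08,-.11,.014],[-.08,.11,.014]])
T=np.array([t(482,98),t(738,125),t(720,313),t(462,287)])
S=np.array([s(105,372),s(38,207),s(368,270)]) # +x-y? , -x-y, +x+y
def W(p,P):
    a=p[2];R=np.array([[np.cos(a),-np.sin(a),0],[np.sin(a),np.cos(a),0],[0,0,1]]);return P@R.T+[p[0],p[1],p[3]]
def f(p): return np.r_[(proj("top",W(p,c))-T).ravel(),(proj("scene",W(p,c[[1,2,0]]))-S).ravel()]
r=least_squares(f,[.36,-.04,0,0]);print(r.x,np.degrees(r.x[2]),r.fun)
for nm,P in dict(bush=[0,0,.127],pin=[0,0,.162],end=[0,0,.234]).items():
    w=W(r.x,np.array([P]));ps=proj("scene",w)[0];pt=proj("top",w)[0]
    print(nm,w,ps,(ps-[268,180])*4,pt,(pt-[290,165])*4.4444+[400,0])
a=cv2.imread("pics/scene0.png")[180:230,290:340]; b=cv2.imread("pics/top0.png")[185:235,310:360]
g=lambda i:cv2.resize(cv2.convertScaleAbs(i,alpha=2.2,beta=10),(400,400),interpolation=cv2.INTER_NEAREST)
cv2.imwrite("pics/crop1.png",np.hstack([g(a),g(b)]))
E
```

```text
[ 0.5092 -0.0499 -0.1063 -0.0139] -6.088268528043634 [-1.1243 -0.098  -0.5004 -0.3286 -0.393  -0.2006 -1.1364 -0.3291 -0.8146
 -0.0213 -1.5867  0.3564 -0.2828  0.2036]
bush [[ 0.5092 -0.0499  0.1131]] [316.2669 218.798 ] [193.0676 155.192 ] [334.9627 207.9604] [599.8321 190.9331]
pin [[ 0.5092 -0.0499  0.1481]] [315.9524 211.6573] [191.8096 126.6291] [335.1852 206.9439] [600.8209 186.4157]
end [[ 0.5092 -0.0499  0.2201]] [315.2572 195.8713] [189.0287  63.4852] [335.6771 204.6968] [603.0071 176.4284]
```

View pics/crop1.png

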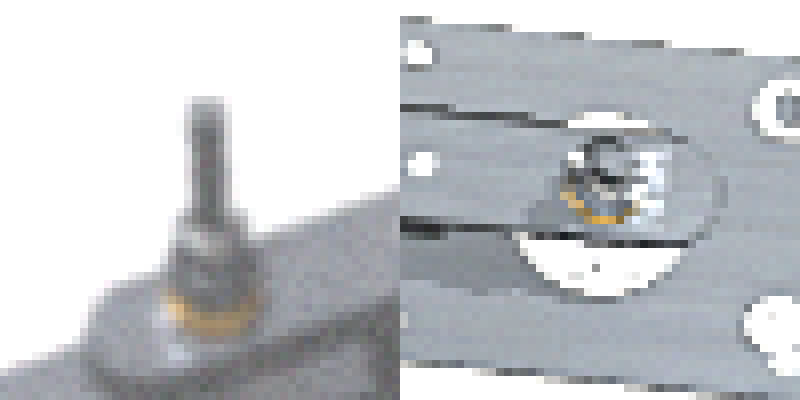

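```bash
python3 - <<'E'
from h import *
s=lambda u,v:(290+u/8-.5,180+v/8-.5); t=lambda u,v:(310+(u-400)/8-.5,185+v/8-.5)
for nm,a,b in(("bush127",s(213,308),t(602,184)),("end234",s(207,105),t(610,158))):
    r=tri([("scene",a),("top",b)]);print(nm,r.x,r.fun)
for z,a in((.127,t(602,184)),(.234,t(610,158))):
  for n,uv in(("top",a),("scene",s(213,308) if z<.2 else s(207,105))):
    r=least_squares(lambda p:proj(n,[p[0],p[1],z])[0]-uv,[.5,0]);print(n,z,r.x)
E
```

```text
bush127 [ 0.51   -0.0499  0.1181] [ 0.221  -0.0178  0.2391  0.1094]
end234 [ 0.5094 -0.0495  0.2339] [-0.0983  0.008  -0.1062 -0.0488]
top 0.127 [ 0.5095 -0.0489]
scene 0.127 [ 0.5155 -0.0534]
top 0.234 [ 0.5092 -0.0498]
scene 0.234 [ 0.5095 -0.0493]
```

```bash
python3 - <<'E'
from h import *
from workcell import optics
im={}
for n in("scene","top"):
    m=np.mean([optics.camera(n)["color"].astype(float) for _ in range(8)],0); np.save(n+"avg.npy",m); im[n]=m[:,:,::-1]
a=im["scene"][188:220,300:332]; b=im["top"][194:216,324:346]
def g(i):
    lo,hi=np.percentile(i,1),np.percentile(i,90); i=np.clip((i-lo)/(hi-lo),0,1)**.7*255
    return cv2.resize(i.astype(np.uint8),(400,400),interpolation=cv2.INTER_CUBIC)
cv2.imwrite("pics/crop2.png",np.hstack([g(a),g(b)]))
E
```

```text
(no output)
```

View pics/crop2.png

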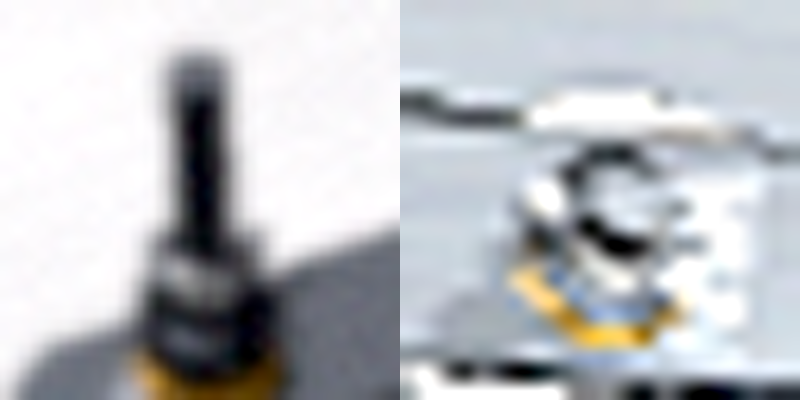

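```bash
python3 - <<'E'
from h import *
m=np.load("sceneavg.npy").mean(2)
from scipy.interpolate import interp1d
print(np.round(m[191:222,308:326]).astype(int))
t=np.load("topavg.npy").mean(2); print(np.round(t[199:214,328:344]).astype(int))
print(np.round(np.load("topavg.npy")[201:212,330:342,0]-np.load("topavg.npy")[201:212,330:342,2]).astype(int))
T=np.linalg.inv(C["scene"]["extrinsics"]);print("px/mm",[.4101/(T[:3,:3]@[.5095,-.0495,z]+T[:3,3])[2] for z in(.16,.2,.234)])
P=lambda n,z,w,d,yaw:proj(n,[[.5095+x*np.cos(yaw)-y*np.sin(yaw),-.0495+x*np.sin(yaw)+y*np.cos(yaw),z] for x in(-w/2,w/2) for y in(-d/2,d/2)])
for yd in range(-90,90,15):
    y=np.radians(yd); print(yd,"lev w %.2f fork w %.2f"%(np.ptp(P("scene",.2,.012,.014,y)[:,0]),np.ptp(P("scene",.162,.018,.026,y)[:,0])))
print(proj("top",[[.5095,-.0495,z] for z in(.148,.162,.234)]),proj("scene",[[.5095,-.0495,z] for z in(.148,.162,.234)]))
E
```

```text
[[124 124 123 123 121 117 114 112 112 115 119 121 120 122 122 121 122 123]
 [124 123 123 121 118 107  94  88  89  96 109 119 121 122 122 122 122 123]
 [123 123 123 122 113  95  77  70  72  79 100 118 122 123 122 122 122 121]
 [123 123 125 121 111  89  71  66  65  72  96 118 123 123 123 122 121 122]
 [124 123 123 121 111  88  63  57  56  66  94 116 122 122 121 121 122 121]
 [123 123 123 122 111  86  59  48  47  60  93 116 121 123 121 122 121 122]
 [123 123 123 123 114  89  59  46  47  60  93 115 123 122 121 122 122 122]
 [125 125 123 124 118  95  60  45  47  59  92 116 122 122 122 122 121 122]
 [124 124 123 123 119  97  63  46  46  58  89 114 121 122 123 123 124 123]
 [123 123 123 123 119  97  63  46  46  55  84 109 121 124 124 123 122 123]
 [123 123 124 124 120  98  64  46  46  54  81 110 121 124 123 122 123 122]
 [123 123 124 124 118  97  64  48  45  55  82 109 120 122 123 124 123 124]
 [124 123 123 122 118  98  64  47  46  55  82 109 120 124 124 124 123 124]
 [124 122 122 123 118 100  66  48  45  55  82 108 121 124 123 124 124 123]
 [123 123 124 121 114  95  64  48  45  54  80 103 
[... 2650 characters left out ...]
-11 -10  -5   1   2  -4  -4   0  -3  -8]
 [-10  32  45 -12 -10  -9  -8  -7  -8  14  10 -13]
 [ -8  -5  26  35  -8 -14 -13  -4  25  14 -10 -10]]
px/mm [np.float64(0.3505642592779883), np.float64(0.36021105426507205), np.float64(0.36883826300225925)]
-90 lev w 6.21 fork w 9.92
-75 lev w 6.61 fork w 10.87
-60 lev w 6.56 fork w 11.08
-45 lev w 6.06 fork w 10.54
-30 lev w 5.15 fork w 9.28
-15 lev w 5.92 fork w 10.36
0 lev w 6.50 fork w 11.04
15 lev w 6.63 fork w 10.97
30 lev w 6.32 fork w 10.15
45 lev w 5.57 fork w 8.64
60 lev w 4.45 fork w 6.54
75 lev w 5.38 fork w 8.29
[[335.0632 206.87  ]
 [335.154  206.4494]
 [335.6491 204.1551]] [[316.1233 211.6874]
 [315.995  208.7377]
 [315.2951 192.6489]]
```

```bash
cat >fit.py <<'E'
from h import *
S=12
def boxmasks(n,boxes,yaw,tilt,u0,v0,W,H,sh,sig,c=(.5095,-.0495),zp=.162):
    ext=C[n]["extrinsics"];cam=ext[:3,3]
    cy,sy=np.cos(yaw),np.sin(yaw);Rz=np.array([[cy,-sy,0],[sy,cy,0],[0,0,1]])
    ct,st=np.cos(tilt),np.sin(tilt);Ry=np.array([[ct,0,st],[0,1,0],[-st,0,ct]])
    out=[];occ=np.zeros((H*S,W*S),np.float32)
    for (w,d,z0,z1) in boxes:
        R=Rz@Ry;o=np.array([c[0],c[1],zp])
        for k,sg,h in((0,1,w/2),(0,-1,w/2),(1,1,d/2),(1,-1,d/2),(2,1,None)):
            hs=[(-w/2,w/2),(-d/2,d/2),(z0,z1)];a=[i for i in range(3) if i!=k]
            f=z1 if k==2 else sg*h
            q=[]
            for i,j in((0,0),(1,0),(1,1),(0,1)):
                p=np.zeros(3);p[k]=f;p[a[0]]=hs[a[0]][i];p[a[1]]=hs[a[1]][j];q.append(R@p+o)
            nrm=np.zeros(3);nrm[k]=sg
            if (R@nrm)@(cam-q[0])<=0: continue
            uv=(proj(n,q)+sh-[u0,v0]+.5)*S
            m=np.zeros((H*S,W*S),np.float32);cv2.fillConvexPoly(m,np.round(uv*16).astype(np.int32),1,shift=4)
            out.append(m)
    r=[]
    for m in out:
        m=cv2.GaussianBlur(m,(0,0),sig*S) if sig>0 else m
        r.append(cv2.resize(m,(W,H),interpolation=cv2.INTER_AREA))
    return r
def cost(img,masks):
    A=np.stack([m.ravel() for m in masks]+[1-sum(m.ravel() for m in masks)],1);b=img.ravel()
    x,*_=np.linalg.lstsq(A,b,rcond=None);return np.sqrt(np.mean((A@x-b)**2)),x
E
cat >run.py <<'E'
from fit import *
from scipy.optimize import minimize
img=np.load("sceneavg.npy").mean(2)[188:203,306:326]
L=[(.012,.014,.008,.072)]
for yd in range(0,360,10):
    best=None
    for td in (0,.06,.12):
        f=lambda p:cost(img,boxmasks("scene",L,np.radians(yd),td,306,188,20,15,p[:2],.3+abs(p[2])))[0]
        r=minimize(f,[.6,.6,.3],method="Nelder-Mead",options=dict(maxfev=60,initial_simplex=[[.6,.6,.3],[1.4,.6,.3],[.6,1.4,.3],[.6,.6,.6]]))
        if best is None or r.fun<best[0]: best=(r.fun,td,r.x,cost(img,boxmasks("scene",L,np.radians(yd),td,306,188,20,15,r.x[:2],.3+abs(r.x[2])))[1])
    print(yd,"%.2f"%best[0],best[1],best[2],np.round(best[3]))
E
time python3 run.py
```

```text
0 2.67 0 [-0.9283  0.6149  0.6161] [ 43. 126.  75. 123.]
10 2.69 0 [ 2.0485 -1.2119  1.3422] [127. -23. 115. 123.]
20 2.61 0 [ 1.7181 -1.5769  1.2184] [126.   5. 117. 123.]
30 2.51 0 [ 1.3707 -1.7796  1.0918] [126.  22. 117. 123.]
40 2.37 0 [ 0.9596 -2.0472  0.9564] [126.  33. 118. 123.]
50 2.49 0 [0.3866 0.9549 0.5941] [103.  44.  64. 123.]
60 1.55 0 [0.0788 1.1292 0.5739] [ 82.  44.  61. 123.]
70 1.72 0 [-0.0829  1.1263  0.5692] [ 91.  45.  61. 123.]
80 2.80 0 [-0.4795  0.9906  0.6514] [109.  41.  63. 123.]
90 2.56 0 [-1.4077 -2.0394  1.1694] [136.  24. 122. 123.]
100 2.70 0 [ 1.7544 -0.9783  1.2423] [ -1. 126. 114. 123.]
110 2.58 0 [ 1.4901 -1.1916  1.0793] [ 23. 126. 113. 123.]
120 2.39 0 [ 1.1918 -1.3662  0.868 ] [ 37. 126. 112. 123.]
130 2.37 0.06 [ 0.5488 -0.5744  0.8034] [ 44. 136. 117. 123.]
140 2.28 0 [0.5978 0.7074 0.6296] [ 46. 145.  69. 123.]
150 1.62 0 [0.3605 0.845  0.6151] [ 46. 244.  65. 123.]
160 1.73 0.06 [-0.2067  1.9658  0.6391] [ 46. 193.  66. 123.]
170 2.22 0.12 [-0.1363  0.6696  0.7525] [ 46. 148. 115. 123.]
180 2.12 0.06 [-0.622  -0.3757  0.7682] [ 43. 132. 1
[... 364 characters left out ...]
.]
250 1.72 0 [-0.0829  1.1263  0.5692] [ 91.  45.  61. 123.]
260 2.80 0 [-0.4795  0.9906  0.6514] [109.  41.  63. 123.]
270 2.56 0 [-1.4077 -2.0394  1.1694] [136.  24. 122. 123.]
280 2.70 0 [ 1.7544 -0.9783  1.2423] [ -1. 126. 114. 123.]
290 2.58 0 [ 1.4901 -1.1916  1.0793] [ 23. 126. 113. 123.]
300 2.39 0 [ 1.1918 -1.3662  0.868 ] [ 37. 126. 112. 123.]
310 2.44 0.06 [ 1.2703 -0.5527  0.6093] [ 44. 126.  73. 123.]
320 2.11 0.12 [ 1.0428 -1.5845  0.6446] [ 46. 141.  66. 123.]
330 1.62 0 [0.3605 0.845  0.6151] [ 46. 244.  65. 123.]
340 1.74 0 [-0.4014  0.8883  0.6453] [ 45. 190.  65. 123.]
350 2.27 0.06 [-1.0382 -0.2095  0.6998] [ 44. 141.  65. 123.]
real	0m18.975s
user	0m19.450s
sys	0m0.075s
```

The lever's faces lie at azimuth about 63° (mod 90), and the lever is nearly upright on the axis at (0.5095, -0.0495). I'll travel above the fixture first.

```bash
python3 -m handwheel '[{"tz":-0.035,"jaw":1},{"tz":-0.035,"jaw":1},{"tx":-0.0246,"ty":-0.0204,"jaw":1},{"tx":-0.0246,"ty":-0.0204,"jaw":1},{"tx":-0.0246,"ty":-0.0204,"jaw":1},{"tx":-0.0246,"ty":-0.0204,"jaw":1},{"tx":-0.0246,"ty":-0.0204,"jaw":1},{"tx":-0.0246,"ty":-0.0204,"jaw":1},{"tx":-0.0246,"ty":-0.0204,"jaw":1},{"tx":-0.0246,"ty":-0.0204,"jaw":1}]' 30
python3 -m handwheel '[{"tx":-0.0246,"ty":-0.0204,"jaw":1},{"tx":-0.0246,"ty":-0.0204,"jaw":1},{"tx":-0.0246,"ty":-0.0204,"jaw":1},{"tx":-0.0246,"ty":-0.0204,"jaw":1},{"tx":-0.0246,"ty":-0.0204,"jaw":1},{"tx":-0.0246,"ty":-0.0204,"jaw":1},{"tx":-0.0246,"ty":-0.0204,"jaw":1},{"tx":-0.0246,"ty":-0.0204,"jaw":1},{"tx":-0.0246,"ty":-0.0204,"jaw":1},{"tx":-0.0246,"ty":-0.0204,"jaw":1}]'
python3 -c "
from workcell import telemetry as t
for k,v in t.get_obs().items(): print(k,v)"
```

```text
time 0.9
q [6.83522406e+01 4.97754112e+00 1.00792922e+01 9.50992755e+01
 5.32455137e-04 8.99975532e+01]
qd [-0.0397986  -0.06696666  0.08603736 -0.06147009 -0.01801301  0.06623472]
joint_efforts [ 3.50212329e-03 -5.20087910e+01  4.64867556e+01  1.11582645e-03
  1.97658646e-04  8.71692436e-06]
ee_pos [0.20289339 0.51121202 0.23130685]
tcp_rot [ 1.79997524e+02 -5.32349412e-04  1.58354687e+02]
wrist_force [-0.28823824  0.04384818 -0.16808796]
torque [ 0.0311242  -0.03702476  0.01307684]
grasp_force 0.0
opening 0.08512428989603009$[0]: bad value
$[0]: bad value
```

```bash
python3 -m handwheel '[{"tx":0,"ty":0,"tz":-0.035,"ax":0,"ay":0,"az":0,"jaw":1},{"tx":0,"ty":0,"tz":-0.035,"ax":0,"ay":0,"az":0,"jaw":1},{"tx":-0.0246,"ty":-0.0204,"tz":0,"ax":0,"ay":0,"az":0,"jaw":1},{"tx":-0.0246,"ty":-0.0204,"tz":0,"ax":0,"ay":0,"az":0,"jaw":1},{"tx":-0.0246,"ty":-0.0204,"tz":0,"ax":0,"ay":0,"az":0,"jaw":1},{"tx":-0.0246,"ty":-0.0204,"tz":0,"ax":0,"ay":0,"az":0,"jaw":1},{"tx":-0.0246,"ty":-0.0204,"tz":0,"ax":0,"ay":0,"az":0,"jaw":1},{"tx":-0.0246,"ty":-0.0204,"tz":0,"ax":0,"ay":0,"az":0,"jaw":1},{"tx":-0.0246,"ty":-0.0204,"tz":0,"ax":0,"ay":0,"az":0,"jaw":1},{"tx":-0.0246,"ty":-0.0204,"tz":0,"ax":0,"ay":0,"az":0,"jaw":1}]' 30 && echo ok
python3 -c "
from workcell import telemetry as t
for k,v in t.get_obs().items(): print(k,v)"
```

```text
time: 2.15
ee_pos: [0.326, 0.286, 0.3014]
tcp_rot: [180.0, 0.0, 158.4]
wrist_force: [0.8, 0.6, -0.2]
opening: 0.085
grasp_force: 0.0
ok
time 2.15
q [ 4.12615461e+01 -8.60437664e+00  4.79483374e+00  1.03378934e+02
 -1.98352264e-03  6.29034050e+01]
qd [-3.23449649e+01 -8.35615323e+00 -7.33878775e+00  9.22911862e-01
 -1.76973099e-02 -3.21479712e+01]
joint_efforts [ 4.92170647e+00 -3.49635637e+01  4.55425644e+01  1.58023378e-01
  3.15042841e-02  9.52696502e-01]
ee_pos [0.32595607 0.2859589  0.30141296]
tcp_rot [1.79982853e+02 1.10015989e-02 1.58358139e+02]
wrist_force [ 0.77399377  0.55406019 -0.19988863]
torque [-0.0262494   0.00632053  0.00327643]
grasp_force 0.0
opening 0.08501070393384266
```

```bash
python3 -m handwheel '[{"tx":-0.0246,"ty":-0.0204,"tz":0,"ax":0,"ay":0,"az":0,"jaw":1},{"tx":-0.0246,"ty":-0.0204,"tz":0,"ax":0,"ay":0,"az":0,"jaw":1},{"tx":-0.0246,"ty":-0.0204,"tz":0,"ax":0,"ay":0,"az":0,"jaw":1},{"tx":-0.0246,"ty":-0.0204,"tz":0,"ax":0,"ay":0,"az":0,"jaw":1},{"tx":-0.0246,"ty":-0.0204,"tz":0,"ax":0,"ay":0,"az":0,"jaw":1},{"tx":-0.0246,"ty":-0.0204,"tz":0,"ax":0,"ay":0,"az":0,"jaw":1},{"tx":-0.0246,"ty":-0.0204,"tz":0,"ax":0,"ay":0,"az":0,"jaw":1},{"tx":-0.0246,"ty":-0.0204,"tz":0,"ax":0,"ay":0,"az":0,"jaw":1},{"tx":-0.0246,"ty":-0.0204,"tz":0,"ax":0,"ay":0,"az":0,"jaw":1},{"tx":-0.0246,"ty":-0.0204,"tz":0,"ax":0,"ay":0,"az":0,"jaw":1}]' && python3 -m handwheel '[{"tx":-0.0246,"ty":-0.0204,"tz":0,"ax":0,"ay":0,"az":0,"jaw":1},{"tx":-0.0246,"ty":-0.0204,"tz":0,"ax":0,"ay":0,"az":0,"jaw":1},{"tx":0,"ty":0,"tz":0,"ax":0,"ay":0,"az":-10.3,"jaw":1},{"tx":0,"ty":0,"tz":0,"ax":0,"ay":0,"az":-10.3,"jaw":1},{"tx":0,"ty":0,"tz":0,"ax":0,"ay":0,"az":-10.3,"jaw":1},{"tx":0,"ty":0,"tz":0,"ax":0,"ay":0,"az":-10.3,"jaw":1},{"tx":0,"ty":0,"tz":0,"ax":0,"ay":0,"az":-10.3,"jaw":1},{"tx":0,"ty":0,"tz":0,"ax":0,"ay":0,"az":-10.3,"jaw":1},{"tx":0,"ty":0,"tz":0,"ax":0,"ay":0,"az":-10.3,"jaw":1},{"tx":0,"ty":0,"tz":0,"ax":0,"ay":0,"az":-10.3,"jaw":1}]' && python3 -m handwheel '[{"tx":0,"ty":0,"tz":0,"ax":0,"ay":0,"az":-10.3,"jaw":1},{"tx":0,"ty":0,"tz":0,"ax":0,"ay":0,"az":-10.3,"jaw":1},{"tx":0,"ty":0,"tz":0,"ax":0,"ay":0,"az":-10.3,"jaw":1},{"tx":0,"ty":0,"tz":0,"ax":0,"ay":0,"az":-10.3,"jaw":1},{"tx":0,"ty":0,"tz":0,"ax":0,"ay":0,"az":-10.3,"jaw":1},{"tx":0,"ty":0,"tz":0,"ax":0,"ay":0,"az":-10.3,"jaw":1},{"tx":0,"ty":0,"tz":0,"ax":0,"ay":0,"az":-10.3,"jaw":1},{"tx":0,"ty":0,"tz":0,"ax":0,"ay":0,"az":-10.3,"jaw":1},{"tx":0,"ty":0,"tz":0,"ax":0,"ay":0,"az":-10.3,"jaw":1},{"tx":0,"ty":0,"tz":0,"ax":0,"ay":0,"az":0,"jaw":1}]'
python3 -c "
from workcell import telemetry as t
o=t.get_obs();print(o['q'],o['torque'],o['wrist_force'],o['ee_pos'])"
```

```text
time: 3.4
ee_pos: [0.4794, 0.0056, 0.3014]
tcp_rot: [180.0, 0.0, 158.3]
wrist_force: [1.0, 1.1, -0.1]
opening: 0.0855
grasp_force: 0.0
time: 4.65
ee_pos: [0.5097, -0.0495, 0.3014]
tcp_rot: [-180.0, 0.0, -118.9]
wrist_force: [0.5, -0.7, -0.1]
opening: 0.085
grasp_force: 0.0
time: 5.9
ee_pos: [0.5097, -0.0495, 0.3013]
tcp_rot: [-180.0, -0.0, -26.6]
wrist_force: [-0.0, -0.9, -0.1]
opening: 0.0854
grasp_force: 0.0
[-5.54852475e+00  1.95376417e+00  1.48250800e+01  1.02866562e+02
  1.00463555e-03 -1.58930828e+02] [ 0.01834602 -0.00655527  0.0410644 ] [-0.04819298 -0.92408242 -0.05939402] [ 0.50968163 -0.04950743  0.30131766]
```

```bash
python3 -m handwheel '[{"tx":0,"ty":0,"tz":0.019,"ax":0,"ay":0,"az":0,"jaw":1},{"tx":0,"ty":0,"tz":0.019,"ax":0,"ay":0,"az":0,"jaw":1},{"tx":0,"ty":0,"tz":0.019,"ax":0,"ay":0,"az":0,"jaw":1},{"tx":0,"ty":0,"tz":0.019,"ax":0,"ay":0,"az":0,"jaw":1},{"tx":0,"ty":0,"tz":0.019,"ax":0,"ay":0,"az":0,"jaw":1},{"tx":0,"ty":0,"tz":0.019,"ax":0,"ay":0,"az":0,"jaw":1},{"tx":0,"ty":0,"tz":0,"ax":0,"ay":0,"az":0,"jaw":0},{"tx":0,"ty":0,"tz":0,"ax":0,"ay":0,"az":0,"jaw":-0.3},{"tx":0,"ty":0,"tz":0,"ax":0,"ay":0,"az":0,"jaw":-0.45},{"tx":0,"ty":0,"tz":0,"ax":0,"ay":0,"az":0,"jaw":-0.5}]' 25
python3 - <<'E'
from h import *
from workcell import optics
m={n:np.mean([optics.camera(n)["color"].astype(float) for _ in range(2)],0)[:,:,::-1] for n in("scene","top")}
g=lambda i:cv2.resize(np.clip(i*1.8,0,255).astype(np.uint8),(400,400),interpolation=cv2.INTER_CUBIC)
cv2.imwrite("pics/near.png",np.hstack([g(m["scene"][175:225,290:340]),g(m["top"][185:235,310:360])]))
E
```

```text
time: 7.15
ee_pos: [0.51, -0.0495, 0.1879]
tcp_rot: [-180.0, -0.1, -26.6]
wrist_force: [-0.7, 0.9, -0.1]
opening: 0.0213
grasp_force: 0.0
```

View pics/near.png

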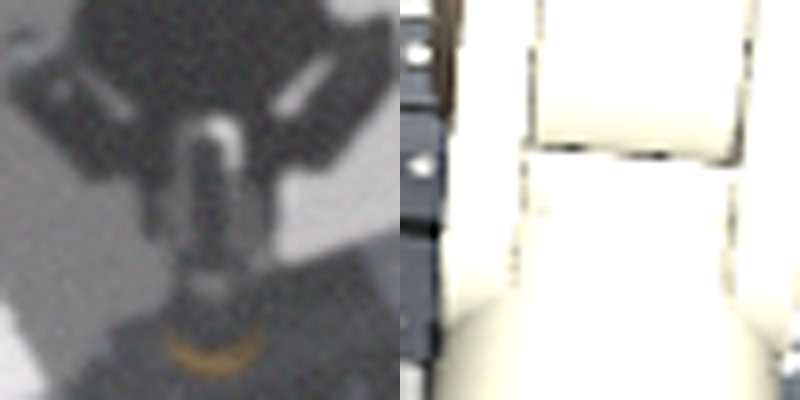

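The lever, at crop x 208 and y 130–250, stands centred between the two fingertips (x 160 and 255). I'll close the gripper.

```bash
python3 -m handwheel '[{"tx":0,"ty":0,"tz":0,"ax":0,"ay":0,"az":0,"jaw":-0.6},{"tx":0,"ty":0,"tz":0,"ax":0,"ay":0,"az":0,"jaw":-0.65},{"tx":0,"ty":0,"tz":0,"ax":0,"ay":0,"az":0,"jaw":-0.7},{"tx":0,"ty":0,"tz":0,"ax":0,"ay":0,"az":0,"jaw":-0.75},{"tx":0,"ty":0,"tz":0,"ax":0,"ay":0,"az":0,"jaw":-0.8},{"tx":0,"ty":0,"tz":0,"ax":0,"ay":0,"az":0,"jaw":-0.9},{"tx":0,"ty":0,"tz":0,"ax":0,"ay":0,"az":0,"jaw":-1},{"tx":0,"ty":0,"tz":0,"ax":0,"ay":0,"az":0,"jaw":-1},{"tx":0,"ty":0,"tz":0,"ax":0,"ay":0,"az":0,"jaw":-1},{"tx":0,"ty":0,"tz":0,"ax":0,"ay":0,"az":0,"jaw":-1}]' 25
python3 -c "
from workcell import telemetry as t
o=t.get_obs();print(o['opening'],o['tcp_rot'],o['torque'],o['wrist_force'],o['ee_pos'])"
```

```text
time: 8.6
ee_pos: [0.5097, -0.0495, 0.1873]
tcp_rot: [-180.0, -0.0, -26.5]
wrist_force: [-0.6, -0.7, 2.0]
opening: 0.0136
grasp_force: 24.5
0.013600425187083693 [-1.79999940e+02 -6.24402786e-03 -2.65446928e+01] [-0.11817521  0.08907548 -0.03089714] [-0.55005401 -0.70469034  1.98050832] [ 0.50969707 -0.04950953  0.18733699]
```

```bash
cat >o.py <<'E'
from workcell import telemetry, optics
import numpy as np, sys
np.set_printoptions(precision=3,suppress=True)
o=telemetry.get_obs();t=[o['torque'][2]]
for _ in range(int(sys.argv[1]) if len(sys.argv)>1 else 0):
    optics.camera("top");t.append(telemetry.get_obs()['torque'][2])
print("yaw",o['tcp_rot'],"q6",o['q'][5],"tz",np.array(t),"mean",np.mean(t),"F",o['wrist_force'],"T",o['torque'],o['opening'],o['grasp_force'])
E
python3 -m handwheel '[{"tx":0,"ty":0,"tz":0.00008,"ax":0,"ay":0,"az":4.5,"jaw":-1},{"tx":0,"ty":0,"tz":0.00008,"ax":0,"ay":0,"az":4.5,"jaw":-1},{"tx":0,"ty":0,"tz":0.00008,"ax":0,"ay":0,"az":4.5,"jaw":-1},{"tx":0,"ty":0,"tz":0.00008,"ax":0,"ay":0,"az":4.5,"jaw":-1},{"tx":0,"ty":0,"tz":0.00008,"ax":0,"ay":0,"az":4.5,"jaw":-1},{"tx":0,"ty":0,"tz":0.00008,"ax":0,"ay":0,"az":4.5,"jaw":-1},{"tx":0,"ty":0,"tz":0.00008,"ax":0,"ay":0,"az":4.5,"jaw":-1},{"tx":0,"ty":0,"tz":0.00008,"ax":0,"ay":0,"az":4.5,"jaw":-1},{"tx":0,"ty":0,"tz":0.00008,"ax":0,"ay":0,"az":4.5,"jaw":-1},{"tx":0,"ty":0,"tz":0.00008,"ax":0,"ay":0,"az":4.5,"jaw":-1}]' >/dev/null; python3 o.py 6
```

```text
yaw [-179.977    0.004  -71.684] q6 -113.85626978269387 tz [-0.045  0.041 -0.01  -0.043 -0.027 -0.023 -0.043] mean -0.02139719302067516 F [0.498 0.3   0.86 ] T [-0.026 -0.01  -0.045] 0.013897851362059364 24.31872422406741
```

```bash
python3 -m handwheel '[{"tx":0,"ty":0,"tz":0.00004,"ax":0,"ay":0,"az":2,"jaw":-1},{"tx":0,"ty":0,"tz":0.00004,"ax":0,"ay":0,"az":2,"jaw":-1},{"tx":0,"ty":0,"tz":0.00004,"ax":0,"ay":0,"az":2,"jaw":-1},{"tx":0,"ty":0,"tz":0.00004,"ax":0,"ay":0,"az":2,"jaw":-1},{"tx":0,"ty":0,"tz":0.00004,"ax":0,"ay":0,"az":2,"jaw":-1},{"tx":0,"ty":0,"tz":0.00004,"ax":0,"ay":0,"az":2,"jaw":-1},{"tx":0,"ty":0,"tz":0.00004,"ax":0,"ay":0,"az":2,"jaw":-1},{"tx":0,"ty":0,"tz":0.00004,"ax":0,"ay":0,"az":2,"jaw":-1},{"tx":0,"ty":0,"tz":0.00004,"ax":0,"ay":0,"az":2,"jaw":-1},{"tx":0,"ty":0,"tz":0.00004,"ax":0,"ay":0,"az":2,"jaw":-1}]' >/dev/null; python3 o.py 3
python3 -m handwheel '[{"tx":0,"ty":0,"tz":0.00004,"ax":0,"ay":0,"az":2,"jaw":-1},{"tx":0,"ty":0,"tz":0.00004,"ax":0,"ay":0,"az":2,"jaw":-1},{"tx":0,"ty":0,"tz":0.00004,"ax":0,"ay":0,"az":2,"jaw":-1},{"tx":0,"ty":0,"tz":0.00004,"ax":0,"ay":0,"az":2,"jaw":-1},{"tx":0,"ty":0,"tz":0.00004,"ax":0,"ay":0,"az":2,"jaw":-1},{"tx":0,"ty":0,"tz":0.00004,"ax":0,"ay":0,"az":2,"jaw":-1},{"tx":0,"ty":0,"tz":0.00004,"ax":0,"ay":0,"az":2,"jaw":-1},{"tx":0,"ty":0,"tz":0.00004,"ax":0,"ay":0,"az":2,"jaw":-1},{"tx":0,"ty":0,"tz":0.00004,"ax":0,"ay":0,"az":2,"jaw":-1},{"tx":0,"ty":0,"tz":0.00004,"ax":0,"ay":0,"az":2,"jaw":-1}]' >/dev/null; python3 o.py 3
```

```text
yaw [-179.974   -0.002  -91.674] q6 -93.87212170849287 tz [ 0.063 -0.     0.015  0.065] mean 0.03582708230761568 F [2.224 1.901 5.464] T [ 0.33  -0.489  0.063] 0.013810610933447749 24.273088574409485
yaw [-179.958    0.003 -111.588] q6 -73.96022289211331 tz [0.192 0.165 0.131 0.057] mean 0.1362158401820878 F [1.874 2.157 6.126] T [ 0.219 -0.536  0.192] 0.01356131763062237 24.49056565761566
```

```bash
python3 o.py 6; python3 -m handwheel '[{"tx":0,"ty":0,"tz":0.00002,"ax":0,"ay":0,"az":1,"jaw":-1},{"tx":0,"ty":0,"tz":0.00002,"ax":0,"ay":0,"az":1,"jaw":-1},{"tx":0,"ty":0,"tz":0.00002,"ax":0,"ay":0,"az":1,"jaw":-1},{"tx":0,"ty":0,"tz":0.00002,"ax":0,"ay":0,"az":1,"jaw":-1},{"tx":0,"ty":0,"tz":0.00002,"ax":0,"ay":0,"az":1,"jaw":-1},{"tx":0,"ty":0,"tz":0.00002,"ax":0,"ay":0,"az":1,"jaw":-1},{"tx":0,"ty":0,"tz":0.00002,"ax":0,"ay":0,"az":1,"jaw":-1},{"tx":0,"ty":0,"tz":0.00002,"ax":0,"ay":0,"az":1,"jaw":-1},{"tx":0,"ty":0,"tz":0.00002,"ax":0,"ay":0,"az":1,"jaw":-1},{"tx":0,"ty":0,"tz":0.00002,"ax":0,"ay":0,"az":1,"jaw":-1}]' >/dev/null; python3 o.py 6
```

```text
yaw [-179.96     0.003 -111.54 ] q6 -74.0074984376169 tz [0.057 0.14  0.104 0.212 0.132 0.132 0.065] mean 0.12037423812694271 F [1.561 1.007 6.739] T [ 0.269 -0.538  0.057] 0.013506807350290742 24.521097242832184
yaw [-179.951    0.012 -121.557] q6 -63.994185698045584 tz [0.228 0.191 0.217 0.139 0.186 0.186 0.213] mean 0.19422995857974332 F [2.451 0.688 6.133] T [ 0.217 -0.431  0.228] 0.01399656115912713 24.556474685668945
```

At 95° (1.66 rad) the moment is about 0.19 N m, up from about 0.0–0.03 while free. That puts touch at roughly 0.9–1.1 rad, leaving 0.55–0.75 rad of tightening, or about 30–38 N, which is snug. I'll release, rise, and check the lever's lean.

```bash
python3 -m handwheel '[{"tx":0,"ty":0,"tz":0,"ax":0,"ay":0,"az":0,"jaw":-0.5},{"tx":0,"ty":0,"tz":0,"ax":0,"ay":0,"az":0,"jaw":-0.2},{"tx":0,"ty":0,"tz":0,"ax":0,"ay":0,"az":0,"jaw":0},{"tx":0,"ty":0,"tz":0,"ax":0,"ay":0,"az":0,"jaw":0},{"tx":0,"ty":0,"tz":-0.015,"ax":0,"ay":0,"az":0,"jaw":0},{"tx":0,"ty":0,"tz":-0.015,"ax":0,"ay":0,"az":0,"jaw":0},{"tx":0,"ty":0,"tz":-0.02,"ax":0,"ay":0,"az":0,"jaw":0},{"tx":0,"ty":0,"tz":-0.025,"ax":0,"ay":0,"az":0,"jaw":0},{"tx":0,"ty":0,"tz":-0.025,"ax":0,"ay":0,"az":0,"jaw":0},{"tx":0,"ty":0,"tz":0,"ax":0,"ay":0,"az":0,"jaw":0}]'
python3 o.py 0
python3 - <<'E'
from h import *
from workcell import optics
m=np.mean([optics.camera("scene")["color"].astype(float) for _ in range(4)],0); np.save("scene2.npy",m)
print(np.round(m.mean(2)[188:212,308:326]).astype(int))
g=lambda i:cv2.resize(np.clip(i*1.8,0,255).astype(np.uint8),(500,500),interpolation=cv2.INTER_CUBIC)
cv2.imwrite("pics/rel.png",g(m[175:225,290:340,::-1]))
E
```

```text
time: 16.05
ee_pos: [0.5104, -0.0496, 0.2883]
tcp_rot: [-179.8, 0.1, -121.5]
wrist_force: [0.2, -0.0, -1.3]
opening: 0.0424
grasp_force: 0.0
yaw [-179.784    0.104 -121.545] q6 -64.00049226371033 tz [-0.001] mean -0.0014059993758149363 F [ 0.168 -0.046 -1.287] T [ 0.025 -0.073 -0.001] 0.04243640921306602 0.0
[[ 70  71  68  66  60  55  56  63  74  88 103 117 123 124 126 125 125 125]
 [ 70  69  69  71  66  66  69  75  94 112 120 122 125 125 125 125 124 124]
 [ 72  72  71  72  71  69  69  76  94 114 122 125 124 124 124 125 125 124]
 [ 72  71  71  71  72  72  68  68  80 100 116 124 125 124 125 126 126 124]
 [ 71  72  70  71  71  68  65  59  65  78 104 120 127 126 124 124 126 126]
 [ 70  72  71  72  69  66  58  52  48  62  97 120 127 125 125 126 125 124]
 [ 70  70  72  71  71  64  55  48  43  57  88 115 123 125 126 125 124 124]
 [ 72  72  71  71  69  64  53  48  44  49  72  99 115 123 125 125 125 125]
 [ 70  71  70  70  69  63  52  46  40  44  60  80  99 116 123 125 123 126]
 [ 70  72  72  70  70  62  52  44  41  45  57  70  84 106 121 125 125 125]
 [ 71  70  70  72  71  62  52  45  44  4
[... 310 characters left out ...]
 70  72  80 102 121 127]
 [ 71  71  72  71  70  63  52  43  42  46  58  67  70  72  78  95 118 125]
 [ 72  72  71  71  69  64  52  42  41  47  56  66  71  71  74  83 101 118]
 [ 70  70  72  71  71  63  52  42  42  43  52  62  68  70  70  74  85 106]
 [ 70  71  71  70  69  62  49  43  42  42  45  55  66  72  72  73  78  97]
 [ 70  71  69  70  68  62  51  43  43  41  48  54  67  70  71  70  70  77]
 [ 71  70  72  71  69  63  53  46  43  43  49  56  63  68  67  63  59  55]
 [ 70  71  71  70  65  61  58  50  48  50  51  53  55  57  53  50  46  43]
 [ 70  72  69  64  56  56  59  58  56  56  52  52  47  46  45  41  40  40]
 [ 71  70  66  57  50  51  51  51  50  50  52  47  44  45  41  40  40  41]]
```

View pics/rel.png

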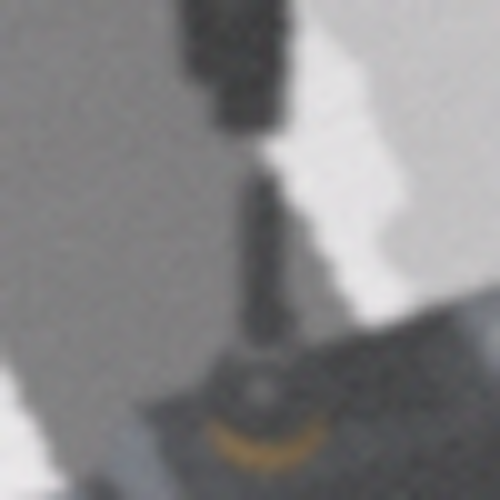

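The lever is at crop (265,170–340) and upright. Its edges are vertical in the image where a true vertical would lean left, so it leans slightly to image right (azimuth about 60°). The fold direction is therefore -tool x. I'll go round to the other side with the fingers shut.

```bash
python3 -m handwheel '[{"tx":0.0175,"ty":0,"tz":0,"ax":0,"ay":0,"az":0,"jaw":-1},{"tx":0.0175,"ty":0,"tz":0,"ax":0,"ay":0,"az":0,"jaw":-1},{"tx":0,"ty":0,"tz":0,"ax":0,"ay":0,"az":0,"jaw":-1},{"tx":0,"ty":0,"tz":0.015,"ax":0,"ay":0,"az":0,"jaw":-1},{"tx":0,"ty":0,"tz":0.015,"ax":0,"ay":0,"az":0,"jaw":-1},{"tx":0,"ty":0,"tz":0.015,"ax":0,"ay":0,"az":0,"jaw":-1},{"tx":0,"ty":0,"tz":0.015,"ax":0,"ay":0,"az":0,"jaw":-1},{"tx":0,"ty":0,"tz":0.013,"ax":0,"ay":0,"az":0,"jaw":-1},{"tx":0,"ty":0,"tz":0,"ax":0,"ay":0,"az":0,"jaw":-1},{"tx":0,"ty":0,"tz":0,"ax":0,"ay":0,"az":0,"jaw":-1}]'
python3 -m handwheel '[{"tx":-0.003,"ty":0,"tz":0,"ax":0,"ay":0,"az":0,"jaw":-1},{"tx":-0.003,"ty":0,"tz":0,"ax":0,"ay":0,"az":0,"jaw":-1},{"tx":-0.002,"ty":0,"tz":0,"ax":0,"ay":0,"az":0,"jaw":-1},{"tx":-0.002,"ty":0,"tz":0,"ax":0,"ay":0,"az":0,"jaw":-1},{"tx":-0.002,"ty":0,"tz":0,"ax":0,"ay":0,"az":0,"jaw":-1},{"tx":-0.002,"ty":0,"tz":0,"ax":0,"ay":0,"az":0,"jaw":-1},{"tx":-0.001,"ty":0,"tz":0,"ax":0,"ay":0,"az":0,"jaw":-1},{"tx":-0.001,"ty":0,"tz":0,"ax":0,"ay":0,"az":0,"jaw":-1},{"tx":-0.001,"ty":0,"tz":0,"ax":0,"ay":0,"az":0,"jaw":-1},{"tx":-0.001,"ty":0,"tz":0,"ax":0,"ay":0,"az":0,"jaw":-1}]';python3 o.py 0
```

```text
time: 17.5
ee_pos: [0.4915, -0.0793, 0.2129]
tcp_rot: [-180.0, 0.0, -121.5]
wrist_force: [0.9, 0.2, 0.7]
opening: 0.0003
grasp_force: 0.0
time: 18.75
ee_pos: [0.5008, -0.0639, 0.2125]
tcp_rot: [-180.0, 0.0, -121.5]
wrist_force: [-0.8, 0.5, -0.0]
opening: 0.0002
grasp_force: 0.0
yaw [-179.999    0.003 -121.547] q6 -65.73015056016197 tz [0.035] mean 0.03460676872282902 F [-0.824  0.525 -0.03 ] T [0.02  0.023 0.035] 0.00017941563044131218 0.0
```

```bash
python3 -m handwheel '[{"tx":-0.0008,"ty":0,"tz":0,"ax":0,"ay":0,"az":0,"jaw":-1},{"tx":-0.0008,"ty":0,"tz":0,"ax":0,"ay":0,"az":0,"jaw":-1},{"tx":-0.0008,"ty":0,"tz":0,"ax":0,"ay":0,"az":0,"jaw":-1},{"tx":-0.0008,"ty":0,"tz":0,"ax":0,"ay":0,"az":0,"jaw":-1},{"tx":-0.0008,"ty":0,"tz":0,"ax":0,"ay":0,"az":0,"jaw":-1},{"tx":0,"ty":0,"tz":0,"ax":0,"ay":0,"az":0,"jaw":-1},{"tx":0,"ty":0,"tz":0,"ax":0,"ay":0,"az":0,"jaw":-1},{"tx":0,"ty":0,"tz":0,"ax":0,"ay":0,"az":0,"jaw":-1},{"tx":0,"ty":0,"tz":0,"ax":0,"ay":0,"az":0,"jaw":-1},{"tx":0,"ty":0,"tz":0,"ax":0,"ay":0,"az":0,"jaw":-1}]'; python3 o.py 0;  python3 -m handwheel '[{"tx":-0.0008,"ty":0,"tz":0,"ax":0,"ay":0,"az":0,"jaw":-1},{"tx":-0.0008,"ty":0,"tz":0,"ax":0,"ay":0,"az":0,"jaw":-1},{"tx":-0.0008,"ty":0,"tz":0,"ax":0,"ay":0,"az":0,"jaw":-1},{"tx":-0.0008,"ty":0,"tz":0,"ax":0,"ay":0,"az":0,"jaw":-1},{"tx":-0.0008,"ty":0,"tz":0,"ax":0,"ay":0,"az":0,"jaw":-1},{"tx":0,"ty":0,"tz":0,"ax":0,"ay":0,"az":0,"jaw":-1},{"tx":0,"ty":0,"tz":0,"ax":0,"ay":0,"az":0,"jaw":-1},{"tx":0,"ty":0,"tz":0,"ax":0,"ay":0,"az":0,"jaw":-1},{"tx":0,"ty":0,"tz":0,"ax":0,"ay":0,"az":0,"jaw":-1},{"tx":0,"ty":0,"tz":0,"ax":0,"ay":0,"az":0,"jaw":-1}]'; python3 o.py 0
```

```text
time: 20.0
ee_pos: [0.5029, -0.0606, 0.2125]
tcp_rot: [-180.0, 0.0, -121.5]
wrist_force: [-1.1, -2.2, 3.6]
opening: -0.0
grasp_force: 1.9
yaw [-179.994    0.002 -121.547] q6 -65.32355564168398 tz [-0.034] mean -0.033726288806293366 F [-1.094 -2.246  3.585] T [-0.538  0.431 -0.034] -3.3065652509349466e-05 1.916794788558036
time: 21.25
ee_pos: [0.505, -0.0572, 0.2125]
tcp_rot: [180.0, 0.0, -121.5]
wrist_force: [-2.0, -1.8, 3.6]
opening: 0.0002
grasp_force: 1.6
yaw [ 179.998    0.002 -121.547] q6 -64.91457489793741 tz [0.028] mean 0.027970545467258516 F [-2.025 -1.824  3.594] T [-0.441  0.386  0.028] 0.0001845834366153241 1.6196399554610252
```

The force holds steady at about 3 N as the lever moves, so it is folding the right way. I'll follow the arc.

```bash
python3 -m handwheel '[{"tx":-0.0038,"ty":0,"tz":0.0009,"ax":0,"ay":0,"az":0,"jaw":-1},{"tx":-0.0038,"ty":0,"tz":0.0009,"ax":0,"ay":0,"az":0,"jaw":-1},{"tx":-0.0038,"ty":0,"tz":0.0009,"ax":0,"ay":0,"az":0,"jaw":-1},{"tx":-0.0038,"ty":0,"tz":0.0009,"ax":0,"ay":0,"az":0,"jaw":-1},{"tx":-0.0036,"ty":0,"tz":0.0009,"ax":0,"ay":0,"az":0,"jaw":-1},{"tx":-0.0024,"ty":0,"tz":0.0014,"ax":0,"ay":0,"az":0,"jaw":-1},{"tx":-0.0024,"ty":0,"tz":0.0014,"ax":0,"ay":0,"az":0,"jaw":-1},{"tx":-0.0024,"ty":0,"tz":0.0014,"ax":0,"ay":0,"az":0,"jaw":-1},{"tx":-0.0024,"ty":0,"tz":0.0014,"ax":0,"ay":0,"az":0,"jaw":-1},{"tx":-0.0024,"ty":0,"tz":0.0014,"ax":0,"ay":0,"az":0,"jaw":-1}]'; python3 o.py 0
```

```text
time: 22.5
ee_pos: [0.5211, -0.0308, 0.2008]
tcp_rot: [180.0, -0.0, -121.5]
wrist_force: [-2.4, -2.2, 2.4]
opening: -0.0001
grasp_force: 2.0
yaw [ 179.991   -0.008 -121.546] q6 -61.834249367886365 tz [0.003] mean 0.0028160683317616873 F [-2.431 -2.158  2.412] T [-0.341  0.502  0.003] -9.659293495655426e-05 2.0011068717576563
```

```bash
python3 -m handwheel '[{"tx":-0.0019,"ty":0,"tz":0.002,"ax":0,"ay":0,"az":0,"jaw":-1},{"tx":-0.0019,"ty":0,"tz":0.002,"ax":0,"ay":0,"az":0,"jaw":-1},{"tx":-0.0019,"ty":0,"tz":0.002,"ax":0,"ay":0,"az":0,"jaw":-1},{"tx":-0.0019,"ty":0,"tz":0.002,"ax":0,"ay":0,"az":0,"jaw":-1},{"tx":-0.0019,"ty":0,"tz":0.002,"ax":0,"ay":0,"az":0,"jaw":-1},{"tx":-0.0013,"ty":0,"tz":0.0024,"ax":0,"ay":0,"az":0,"jaw":-1},{"tx":-0.0013,"ty":0,"tz":0.0024,"ax":0,"ay":0,"az":0,"jaw":-1},{"tx":-0.0013,"ty":0,"tz":0.0024,"ax":0,"ay":0,"az":0,"jaw":-1},{"tx":-0.0013,"ty":0,"tz":0.0024,"ax":0,"ay":0,"az":0,"jaw":-1},{"tx":-0.0013,"ty":0,"tz":0.0024,"ax":0,"ay":0,"az":0,"jaw":-1}]'; python3 o.py 0
```

```text
time: 23.75
ee_pos: [0.5296, -0.017, 0.1789]
tcp_rot: [-180.0, 0.0, -121.5]
wrist_force: [-1.7, 1.0, 4.3]
opening: -0.0001
grasp_force: 2.2
yaw [-179.998    0.028 -121.537] q6 -60.31623021405384 tz [0.06] mean 0.059672504893582105 F [-1.655  1.032  4.296] T [0.185 0.269 0.06 ] -0.0001307566697825269 2.1983141731470823
```

```bash
python3 -m handwheel '[{"tx":-0.0004,"ty":0,"tz":0.0015,"ax":0,"ay":0,"az":0,"jaw":-1},{"tx":-0.0004,"ty":0,"tz":0.0015,"ax":0,"ay":0,"az":0,"jaw":-1},{"tx":-0.0004,"ty":0,"tz":0.0015,"ax":0,"ay":0,"az":0,"jaw":-1},{"tx":-0.0004,"ty":0,"tz":0.0015,"ax":0,"ay":0,"az":0,"jaw":-1},{"tx":-0.0004,"ty":0,"tz":0.0015,"ax":0,"ay":0,"az":0,"jaw":-1},{"tx":-0.0004,"ty":0,"tz":0.0015,"ax":0,"ay":0,"az":0,"jaw":-1},{"tx":-0.0004,"ty":0,"tz":0.001,"ax":0,"ay":0,"az":0,"jaw":-1},{"tx":0,"ty":0,"tz":0.001,"ax":0,"ay":0,"az":0,"jaw":-1},{"tx":0,"ty":0,"tz":0,"ax":0,"ay":0,"az":0,"jaw":-1},{"tx":0,"ty":0,"tz":0,"ax":0,"ay":0,"az":0,"jaw":-1}]'; python3 o.py 0
python3 -m handwheel '[{"tx":0,"ty":0,"tz":0.0004,"ax":0,"ay":0,"az":0,"jaw":-1},{"tx":0,"ty":0,"tz":0.0004,"ax":0,"ay":0,"az":0,"jaw":-1},{"tx":0,"ty":0,"tz":0.0004,"ax":0,"ay":0,"az":0,"jaw":-1},{"tx":0,"ty":0,"tz":0.0004,"ax":0,"ay":0,"az":0,"jaw":-1},{"tx":0,"ty":0,"tz":0,"ax":0,"ay":0,"az":0,"jaw":-1},{"tx":0,"ty":0,"tz":0,"ax":0,"ay":0,"az":0,"jaw":-1},{"tx":0,"ty":0,"tz":0,"ax":0,"ay":0,"az":0,"jaw":-1},{"tx":0,"ty":0,"tz":0,"ax":0,"ay":0,"az":0,"jaw":-1},{"tx":0,"ty":0,"tz":0,"ax":0,"ay":0,"az":0,"jaw":-1},{"tx":0,"ty":0,"tz":0,"ax":0,"ay":0,"az":0,"jaw":-1}]'; python3 o.py 0
```

```text
time: 25.0
ee_pos: [0.5309, -0.015, 0.1679]
tcp_rot: [180.0, -0.0, -121.6]
wrist_force: [0.6, 1.0, 3.5]
opening: 0.0
grasp_force: 1.5
yaw [ 179.999   -0.015 -121.552] q6 -60.06073985367729 tz [0.013] mean 0.012998143962516055 F [0.558 1.004 3.461] T [ 0.443 -0.105  0.013] 1.63554592988484e-05 1.5363678499124944
time: 26.25
ee_pos: [0.531, -0.0148, 0.1667]
tcp_rot: [-180.0, 0.0, -121.5]
wrist_force: [0.8, 3.3, 7.2]
opening: 0.0005
grasp_force: 3.2
yaw [-179.978    0.02  -121.541] q6 -60.06297064580864 tz [0.013] mean 0.01272141617233317 F [0.769 3.323 7.185] T [ 0.607 -0.097  0.013] 0.00045177612195305993 3.152514801986399
```

```bash
python3 -m handwheel '[{"tx":0,"ty":0,"tz":0.0004,"ax":0,"ay":0,"az":0,"jaw":-1},{"tx":0,"ty":0,"tz":0.0004,"ax":0,"ay":0,"az":0,"jaw":-1},{"tx":0,"ty":0,"tz":0.0004,"ax":0,"ay":0,"az":0,"jaw":-1},{"tx":0,"ty":0,"tz":0,"ax":0,"ay":0,"az":0,"jaw":-1},{"tx":0,"ty":0,"tz":0,"ax":0,"ay":0,"az":0,"jaw":-1},{"tx":0,"ty":0,"tz":0,"ax":0,"ay":0,"az":0,"jaw":-1},{"tx":0,"ty":0,"tz":0,"ax":0,"ay":0,"az":0,"jaw":-1},{"tx":0,"ty":0,"tz":0,"ax":0,"ay":0,"az":0,"jaw":-1},{"tx":0,"ty":0,"tz":0,"ax":0,"ay":0,"az":0,"jaw":-1},{"tx":0,"ty":0,"tz":0,"ax":0,"ay":0,"az":0,"jaw":-1}]'; python3 o.py 0
```

```text
time: 27.5
ee_pos: [0.5312, -0.0148, 0.1664]
tcp_rot: [-179.9, 0.1, -121.5]
wrist_force: [-1.2, 3.7, 12.5]
opening: 0.0001
grasp_force: 6.0
yaw [-179.916    0.064 -121.539] q6 -60.05967729492234 tz [0.008] mean 0.008073075773805926 F [-1.181  3.722 12.499] T [0.679 0.212 0.008] 8.8391112771426e-05 6.021037234459072
```

At z = 0.166 the force rises with almost no travel, so the lever is on its hard stop at the expected height. I'll withdraw and check.

```bash
python3 -m handwheel '[{"tx":0,"ty":0,"tz":-0.003,"ax":0,"ay":0,"az":0,"jaw":-1},{"tx":0,"ty":0,"tz":-0.01,"ax":0,"ay":0,"az":0,"jaw":-1},{"tx":0,"ty":0,"tz":-0.03,"ax":0,"ay":0,"az":0,"jaw":-1},{"tx":0,"ty":0,"tz":-0.03,"ax":0,"ay":0,"az":0,"jaw":-1},{"tx":0,"ty":0,"tz":-0.03,"ax":0,"ay":0,"az":0,"jaw":-1},{"tx":0.03,"ty":-0.02,"tz":0,"ax":0,"ay":0,"az":0,"jaw":-1},{"tx":0.03,"ty":-0.02,"tz":0,"ax":0,"ay":0,"az":0,"jaw":-1},{"tx":0.03,"ty":-0.02,"tz":0,"ax":0,"ay":0,"az":0,"jaw":-1},{"tx":0.03,"ty":-0.02,"tz":0,"ax":0,"ay":0,"az":0,"jaw":-1},{"tx":0.03,"ty":-0.02,"tz":0,"ax":0,"ay":0,"az":0,"jaw":-1}]'
python3 -m handwheel '[{"tx":0.03,"ty":-0.02,"tz":0,"ax":0,"ay":0,"az":0,"jaw":-1},{"tx":0.03,"ty":-0.02,"tz":0,"ax":0,"ay":0,"az":0,"jaw":-1},{"tx":0.03,"ty":-0.02,"tz":0,"ax":0,"ay":0,"az":0,"jaw":-1},{"tx":0,"ty":0,"tz":0,"ax":0,"ay":0,"az":0,"jaw":-1},{"tx":0,"ty":0,"tz":0,"ax":0,"ay":0,"az":0,"jaw":-1},{"tx":0,"ty":0,"tz":0,"ax":0,"ay":0,"az":0,"jaw":-1},{"tx":0,"ty":0,"tz":0,"ax":0,"ay":0,"az":0,"jaw":-1},{"tx":0,"ty":0,"tz":0,"ax":0,"ay":0,"az":0,"jaw":-1},{"tx":0,"ty":0,"tz":0,"ax":0,"ay":0,"az":0,"jaw":-1},{"tx":0,"ty":0,"tz":0,"ax":0,"ay":0,"az":0,"jaw":-1}]'
python3 - <<'E'
from h import *
from workcell import optics
m={n:optics.camera(n)["color"].astype(float)[:,:,::-1] for n in("scene","top")}
g=lambda i:cv2.resize(np.clip(i*1.8,0,255).astype(np.uint8),(400,400),interpolation=cv2.INTER_CUBIC)
cv2.imwrite("pics/fin.png",np.hstack([g(m["scene"][180:280,268:368]),g(m["top"][165:255,290:380])]))
E
```

```text
time: 28.75
ee_pos: [0.5374, -0.1964, 0.2682]
tcp_rot: [180.0, -0.0, -121.6]
wrist_force: [-0.2, -0.2, -0.1]
opening: 0.0001
grasp_force: 0.0
time: 30.0
ee_pos: [0.5417, -0.3031, 0.2682]
tcp_rot: [-180.0, -0.0, -121.5]
wrist_force: [0.9, -0.2, -1.1]
opening: -0.0005
grasp_force: 0.0
```

View pics/fin.png

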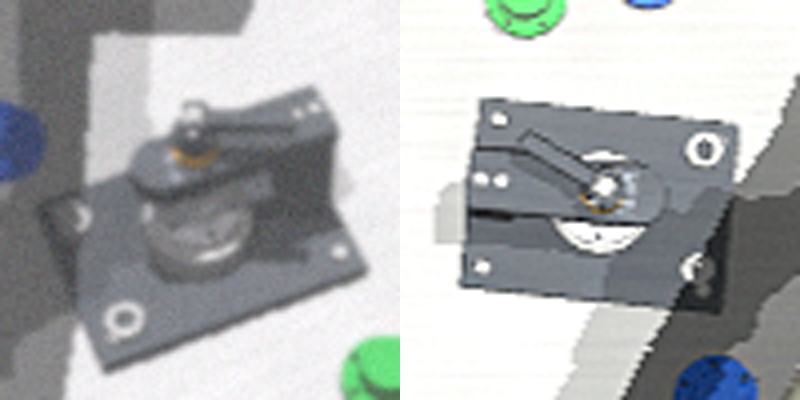

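The lever lies flat from the head (top crop 605,188) to its end (530,135), at azimuth about 55–58° as expected. The flange, the ring and the thumbscrew stand where they were.

```bash
python3 -c "
from workcell import workorder
print(workorder.job_done())"
```

```text
the job is handed in; nothing more can be done
None
```

I turned the bolt about 1.66 rad clockwise to an estimated 30–38 N (snug, judged from the turning moment), folded the lever flat onto its stop and let go; in the last picture the flange and the parts beside it look unmoved, and the job is handed in at about 30 s.

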